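# Start the glue warmer and open its jar

## Robot

A 6-joint arm with a two-finger parallel gripper is mounted at the origin on a cart in front of the work surface, level with it; the furniture and walls round the work are solid. World frame = base frame: x ahead of the robot, y to its left, z up, the work surface at z = 0. Lengths are in m, angles in rad, forces in N, time in s.
With the tool pointing down it reaches from about 0.225 to 0.875 m from the base axis. Payload 3.4 kg.
Tool frame: the origin (TCP) lies at the very end of the fingers, on their centre line; the grasp point (between the pads) lies 19 mm behind it; z points along the fingers, y is the line along which they close (so a half turn about z gives the same grasp; the last joint's range is limited). The gripper opens to 85 mm and grips with 20 to 120 N. Pads are 22 mm wide; open, the fingers measure 114 mm over their backs; the gripper's body (76 mm by 85 mm) begins 54 mm behind the grasp point. The pads swing forward as they close: fully open they stand 13 mm farther back than shut.
Start: joints at [-1.383, 0.276, 1.505, -0, 1.361, -0.121], TCP at [0.175, -0.548, 0.211] pointing down, gripper open.
Joint ranges: [-2.89, 2.89], [-0.75, 2.08], [0.22, 2.7], [-1.18, 4.32], [0.11, 2.71], [-2.7, 2.7]. Speed limits (rad/s): [2.57, 2.57, 3.14, 3.14, 3.14, 3.14].

## Interface

Orientations are given as a unit quaternion [w, x, y, z].
In Python, from rig import manip, get_image, camera_info gives the robot as it stands. The module is installed in compiled form; this text tells all that it offers.
- The arm moves only by the shell command python3 -m crank 'ROWS' [FORCE]. ROWS is a JSON object of lists of equal length, an entry for each row: "translation": the shift along the tool's x, y, z in mm, a list of three; "roll": the turn about the tool's z in rad; "fingers": the opening, from 0 (shut) to 1 (fully open). A call has 1 to 8 rows; each row shifts and turns the commanded pose from where the row before left it, along the tool's axes as they then stand; what a row does not reach is not made up. A row lasts 1/10 s, in which the tool goes at most 50 mm and 8.59 degrees, less where a joint would pass 70% of its speed; a pose out of reach is approached as far as the arm can. A call is refused whole if a number of a shift passes 50 or a number of a turn 0.15, either way. A call with a gripper value outside its range is refused whole. The fingers move at their own pace and stop on an object; FORCE is the grip in N (left out, the last holds). Time passes only in rows, so rows that do not move let the fingers close. It gives the time, the measured TCP pose, the force, the opening and the grip force at its end, in the units of the state.
- manip.get_state(): the state, without advancing time (a new reading comes with each control period).
- get_image(name): name is "scene" or "top" or "wrist"; returns the picture (480x640x3 uint8, blue, green, red); there is no depth.
- camera_info(name): a dict with "mtx" (3x3 intrinsics, pixels), "D" ([k1, k2, p1, p2, k3] as OpenCV has them; the pictures are not rectified), "rvec" (rotation vector, rad) and "tvec" (3), from world to camera coordinates, as OpenCV has them. Camera axes: x right, y down, z forward; pixel columns grow to the right and rows downward; lengths in m; the calibration is good to about 2 mm. A picture is of the moment at which its call begins: read the wrist's pose just before it. camera_info takes no time and is no camera call; for the wrist camera it gives the pose at the moment of the call.
- manip.sign_off(): hands the job in; it is judged then, once.
The state is a dict: "clock": time; "qpos": joint angles; "qd": joint speeds; "effort": joint torques, N m; "position": TCP position; "ee_rot": TCP orientation; "contact_force": force on the tool from outside, world axes, zero at the start; "moment": the same for the moment, N m; "width": finger opening in m; "gripper_force": force on a finger pad.
Only numpy, scipy, OpenCV 4.12 (cv2) and the standard library are available. Lean on these libraries where they do the work, as an engineer would, in place of code of your own. Each camera call takes 0.05 s, during which the arm holds its last target. There are 200 camera calls.

## Task

Get the glue warmer going: turn its thermostat knob until the pointer stands at the long mark, then unscrew the tight lid of the jar in the warmer's square well, without pulling the jar up out of the well. Finish while holding the lid level in the gripper just above the jar's mouth, about two fingers clear of it, so that it drips back into the jar; do not let go of it, and leave the other things on the bench where they are.

Things in the scene. Friction and masses are not known exactly. Their poses are not given: they have to be found in the camera images.
- warmer: Glue warmer fixed to the bench: low grey housing 150 (x) by 270 (y) by 56 mm high, origin at the centre of its underside, front towards -x. At y = +70 mm the square well: a dark steel collar 84 mm square, top 70 mm above the bench, holding the jar with 2 mm play a side (it cannot turn more than a few degrees). At y = -78 mm the thermostat knob on a round black dial.
- thermostat (a joint): Angle of the thermostat knob, rad: 0 = pointer at the round dot (off), growing clockwise seen from above, to 4.71. Marks every 0.393; the one long broad mark is the eighth after the dot, at 3.14. At q the pointer lies at 2.356 - q counter-clockwise from the warmer's x axis. Starts 0.5 to 1.4 short of the long mark; stays where it is left (friction 0.05 N m).
- knob_grip (a point): Point on the knob's axis, 78 mm above the bench, 10 mm below the knob's top; its x axis points along the pointer. The knob is a straight black bar grip 13 mm thick, 42 mm long, 25 mm high, to be pinched across the 13 mm, on a round skirt 49 mm across whose top is 64 mm above the bench. The pointer is the bar's end with the white line.
- jar: White square jar 64 by 64 mm, 0.35 to 0.6 kg, origin at the centre of its underside, 20 mm above the bench on the well's floor. Square body 62 mm high, then a round neck 45 mm across, rim 96 mm above the origin. Before the well braces it, it may turn up to 0.13 rad with the lid.
- jar_mouth (a point): Centre of the jar's mouth at rim level, 116 mm above the bench. The thread has three short starts: the lid lifts straight off once turned 1.03 to 1.75 rad counter-clockwise relative to the jar (1.4 in all is right). Lifted earlier it pulls the jar up with it; turned further it is caught again.
- lid: Round steel twist-off lid, 62 mm across, 24 mm high, 80 g; origin at its centre, half-way up, z up. Screwed on, the centre is 3 mm below the jar's rim (113 mm above the bench), with 13 mm of bare neck below its edge. Grip its side anywhere. Turned counter-clockwise seen from above it rises 3.2 mm per rad; hardest at first (0.3 to 0.5 N m).
- glue_brush: Flat wooden glue brush, 39 by 239 by 14 mm, lying in front of the warmer; leave alone.
- spring_clamp_a: Orange spring clamp lying at the right, 80 by 157 by 22 mm; leave alone.
- spring_clamp_b: Black spring clamp lying at the right, 80 by 157 by 22 mm; leave alone.
- masking_tape: Roll of masking tape lying at the left, 109 mm across, 24 mm high; leave alone.
Mind the look-alikes: they are no part of the job. Of the things like the lid, leave any that is red; of the rest the smaller one is meant.

How it is judged:
By the outcome, as a careful person would: the job done as asked, in the order asked, and still so for the second after the job is handed in, while the arm keeps its last pose, push and grip.
It also fails if it takes over 45 s, if anything falls off the work surface, if the arm or the gripper's body presses on something with over 40 N, if the wrist force passes 120 N, or if a joint passes its speed limit or range.

## Working session

There is one attempt and no reset: what is moved stays moved. The work goes in short steps, Python scripts to look and compute and a shell command to move; the robot and the scene stay as the last step left them, time stands still between calls to the robot, and variables do not carry over. Pictures are saved under pics/ and viewed, at most 10 in all, crops included, and the job is handed in when it is done.

```bash
mkdir -p pics
python3 - <<'E'
from rig import manip,get_image,camera_info
import cv2,numpy as np
s=manip.get_state();print(s)
for n in("scene","top"):
    cv2.imwrite(f"pics/{n}0.png",get_image(n));c=camera_info(n)
    R=cv2.Rodrigues(np.array(c["rvec"]))[0];print(n,-R.T@np.array(c["tvec"]).ravel(),R[2])
E
```

```text
{'clock': 0.0, 'qpos': array([-1.38299366e+00,  2.76576129e-01,  1.50613892e+00,  8.58864925e-06,
        1.36070809e+00, -1.21014932e-01]), 'qd': array([3.11356929e-04, 4.18826929e-04, 7.32724575e-04, 8.03780743e-04,
       2.81356735e-05, 1.32762352e-03]), 'effort': array([-2.88277743e-04, -4.16770864e+01, -2.45804501e+01, -3.86593183e-04,
        1.08997858e-02, -3.23800442e-06]), 'position': array([ 0.17464301, -0.54723428,  0.20964821]), 'ee_rot': array([-9.14870322e-04,  9.88102352e-01,  1.53795008e-01, -2.63609970e-05]), 'contact_force': array([-0.59221178,  0.0191646 , -0.58914073]), 'moment': array([-0.02674095,  0.01031997,  0.01473354]), 'gripper_force': 0.0, 'width': 0.08524741722089292}
scene [-0.20699505  0.54195365  0.6435644 ] [ 0.68797959 -0.50953709 -0.51677465]
top [ 0.46112946 -0.00149133  1.35917402] [ 0.04394258 -0.0032415  -0.9990288 ]
```

View pics/scene0.png

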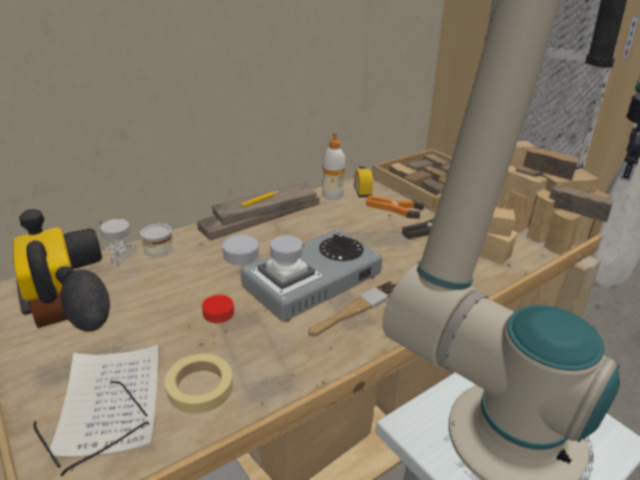

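View pics/top0.png

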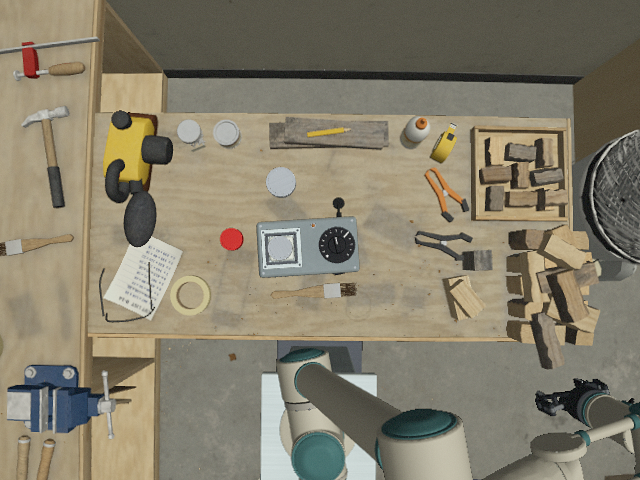

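Scene: the warmer is in the middle. Top view: warmer at (308,246), knob dial (337,244).
Lid candidates in the top view: red disc (231,239), a loose larger grey disc (281,182), grey jar tops (188,131) and (226,132), and the small grey lid on the jar in the well (281,248). I choose (281,248), since it is on the jar in the square well. I'll check it in a close crop.

```bash
cat > h.py <<'E'
import cv2,numpy as np
from rig import manip,get_image,camera_info
def ray(c,uv,z):
    R=cv2.Rodrigues(np.array(c["rvec"],float))[0];t=np.array(c["tvec"],float).ravel()
    p=cv2.undistortPoints(np.array(uv,float).reshape(-1,1,2),np.array(c["mtx"]),np.array(c["D"])).reshape(-1,2)
    d=np.c_[p,np.ones(len(p))]@R;o=-R.T@t
    return o+d*((z-o[2])/d[:,2])[:,None]
def proj(c,P):
    return cv2.projectPoints(np.array(P,float).reshape(-1,1,3),np.array(c["rvec"],float),np.array(c["tvec"],float),np.array(c["mtx"]),np.array(c["D"]))[0].reshape(-1,2)
E
python3 - <<'E'
from h import *
im=cv2.imread("pics/top0.png");c=camera_info("top")
cv2.imwrite("pics/crop1.png",cv2.resize(im[190:300,240:380],None,fx=5,fy=5,interpolation=cv2.INTER_CUBIC))
for n,uv,z in(("lid",(281,248),.125),("dial",(337,244),.06),("big",(281,182),.024),("w",(308,246),.056)):print(n,ray(c,[uv],z))
for uv in [(320,256),(306,266),(270,240)]:print(im[uv[1],uv[0]])
E
```

```text
lid [[0.49330314 0.09884177 0.125     ]]
dial [[ 0.50718849 -0.04461993  0.06      ]]
big [[0.67744859 0.1096843  0.024     ]]
w [[0.50119039 0.0325234  0.056     ]]
[153 151 141]
[155 154 143]
[172 176 172]
```

View pics/crop1.png

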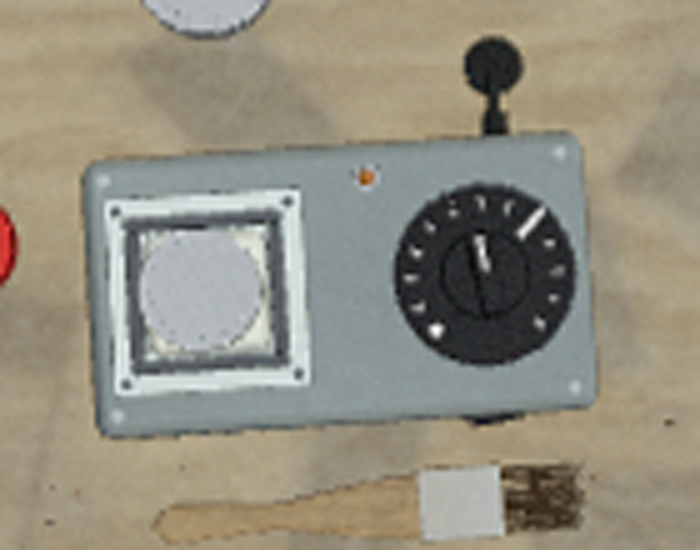

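Crop: the chosen lid is the small grey one on the jar in the collar. Its crop centre is (203,290). The knob pointer is at (480,237), the round dot at (436,330) and the long mark at (533,222). The warmer's yaw is about +0.07 rad, and the pointer has about 0.97 rad to go clockwise. I'm moving above the knob now.

```bash
python3 -m crank '{"translation":[[30,-25,-20],[37,-30,-10],[37,-30,-5],[37,-30,0],[37,-30,0],[37,-30,0],[37,-30,0],[37,-30,0]],"roll":[0,0,0,0,0,0,0,0],"fingers":[1,1,1,1,1,1,1,1]}' 30
python3 -m crank '{"translation":[[37,-30,0],[37,-30,0],[37,-30,0],[37,-30,0],[20,-15,0],[0,0,0],[0,0,0]],"roll":[0,0,0,0,0,0,0],"fingers":[1,1,1,1,1,1,1]}'
python3 - <<'E'
from h import *
s=manip.get_state();c=camera_info("wrist");cv2.imwrite("pics/wr1.png",get_image("wrist"))
print(s["clock"],s["position"],s["ee_rot"],s["qpos"])
import json;json.dump({k:np.array(v).tolist() for k,v in c.items()},open("wr1.json","w"))
E
```

```text
clock: 0.9
position: [0.3791, -0.2342, 0.2453]
ee_rot: [0.0, 0.988, 0.154, 0.0]
contact_force: [0.9, -0.3, 0.5]
width: 0.0854
gripper_force: 0.0
clock: 1.6
position: [0.4973, -0.0562, 0.2449]
ee_rot: [0.0, 0.988, 0.155, -0.001]
contact_force: [-0.1, 1.7, -0.1]
width: 0.0854
gripper_force: 0.0
1.6 [ 0.49725959 -0.05621923  0.24493657] [ 1.19444377e-04  9.87982653e-01  1.54562300e-01 -8.70760936e-04] [-2.51004369e-01  1.45098010e-01  1.59292042e+00 -9.20151365e-04
  1.40507973e+00  1.00957548e+00]
```

View pics/wr1.png

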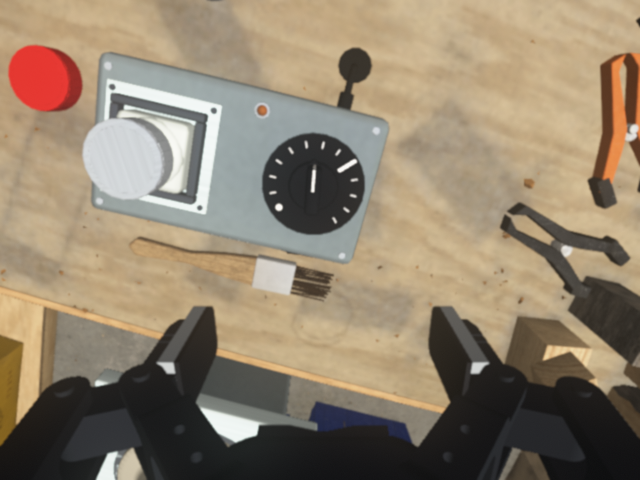

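Wrist view: the dial is at (313,184) with the pointer line at (313,166)–(313,190), the long mark at (347,165) and the dot at (279,207). The small grey lid is at (128,158) in the well, and the red one at (45,78). I'll measure these precisely.

Run:
```python
from h import *
import json
c=json.load(open("wr1.json"));im=cv2.imread("pics/wr1.png");g=cv2.cvtColor(im,cv2.COLOR_BGR2GRAY)
# dial
m=((g<70)*255).astype(np.uint8);m[:, :250]=0;m[:,375:]=0;m[:120]=0;m[245:]=0
m=cv2.morphologyEx(m,cv2.MORPH_OPEN,np.ones((3,3)))
k=max(cv2.findContours(m,0,1)[0],key=cv2.contourArea);h=cv2.convexHull(k)
w=ray(c,h.reshape(-1,2),.058)[:,:2]
(cx,cy),r=cv2.minEnclosingCircle(w.astype(np.float32));e=cv2.fitEllipse((w*1e4).astype(np.float32));print("dial",cx,cy,r,np.array(e[0])/1e4,e[1])
C=np.array([cx,cy])
wm=((g>130)*255).astype(np.uint8)
mask=np.zeros_like(g);cv2.drawContours(mask,[h],-1,255,-1)
wm&=cv2.erode(mask,np.ones((5,5)))
n,l,st,ce=cv2.connectedComponentsWithStats(wm)
for i in range(1,n):
    if st[i,4]<12: continue
    ys,xs=np.where(l==i);p=np.c_[xs,ys]
    z=.088 if abs(ce[i][0]-313)<8 and 160<ce[i][1]<200 else .058
    q=ray(c,p,z)[:,:2];mu=q.mean(0);u,s_,v=np.linalg.svd(q-mu,full_matrices=False)
    d=v[0]*np.sign(v[0]@(mu-C) or 1)
    print(ce[i].round(1),st[i,4],"z",z,"pos",mu.round(4),"ang",np.degrees(np.arctan2(*(mu-C)[::-1])).round(1),"r",np.linalg.norm(mu-C).round(4),"linedir",np.degrees(np.arctan2(d[1],d[0])).round(1),"len",np.ptp((q-mu)@v[0]).round(4))
# lid top: grey bluish
gg=im[90:215,70:185].copy()
# housing sides -> yaw : grey-green
hsv=cv2.cvtColor(im,cv2.COLOR_BGR2HSV)
for nm,uv in(("lidtop",(125,155)),("lidside",(160,165)),("jar",(175,130)),("hous",(240,180)),("plate",(210,150))):print(nm,im[uv[1],uv[0]],hsv[uv[1],uv[0]])
cv2.imwrite("pics/c2.png",cv2.resize(gg,None,fx=5,fy=5,interpolation=cv2.INTER_CUBIC))
```

```text
dial 0.5061277747154236 -0.04430083557963371 0.04800557345151901 [ 0.50606709 -0.04424725] (953.4314575195312, 955.49755859375)
[305.9 144.3] 19 z 0.058 pos [ 0.5406 -0.0267] ang 27.0 r 0.0387 linedir 22.4 len 0.0055
[322.5 144.9] 21 z 0.058 pos [ 0.5447 -0.0413] ang 4.4 r 0.0387 linedir -0.9 len 0.006
[290.5 150.2] 20 z 0.058 pos [ 0.5312 -0.0148] ang 49.7 r 0.0387 linedir 50.3 len 0.006
[337.6 151.9] 19 z 0.058 pos [ 0.5429 -0.0566] ang -18.4 r 0.0387 linedir -22.7 len 0.0059
[278.3 161.2] 19 z 0.058 pos [ 0.5182 -0.0068] ang 72.2 r 0.0393 linedir 73.6 len 0.0058
[346.1 165.7] 101 z 0.058 pos [ 0.5333 -0.068 ] ang -41.1 r 0.0361 linedir -40.9 len 0.0182
[313.  180.5] 92 z 0.088 pos [ 0.5161 -0.0419] ang 13.4 r 0.0103 linedir 13.5 len 0.02
[272.3 176.3] 19 z 0.058 pos [ 0.5028 -0.0053] ang 94.8 r 0.0391 linedir 93.6 len 0.0059
[354.  179.5] 18 z 0.058 pos [ 0.5233 -0.0793] ang -63.8 r 0.039 linedir -63.0 len 0.0057
[272.6 192.1] 17 z 0.058 pos [ 0.4884 -0.0096] ang 117.0 r 0.039 linedir 112.8 len 0.005
[353.  195.4] 17 z 0.058 pos [ 0.5086 -0.0834] ang -86.4 r 0.0392 linedir -90.5 len 0.0058
[278.4 206.7] 49 z 0.058 pos [ 0.4763 -0.0187] ang 139.4 r 0.0393 linedir 149.4 len 0.0071
[345.9 209.3] 15 z 0.058 pos [ 0.4936 -0.0814] ang -108.7 r 0.0392 linedir -114.1 len 0.0056
[334.1 219.8] 16 z 0.058 pos [ 0.4801 -0.0739] ang -131.3 r 0.0394 linedir -131.7 len 0.0059
lidtop [217 215 210] [ 99   8 217]
lidside [219 216 212] [103   8 219]
jar [241 246 246] [ 30   5 246]
hous [164 164 153] [ 90  17 164]
plate [246 248 243] [ 78   5 248]
```

View pics/c2.png

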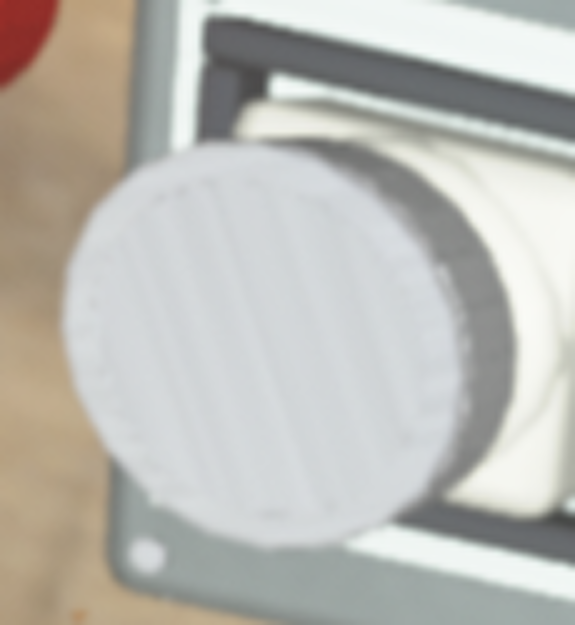

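```bash
python3 -m crank '{"translation":[[12,-8.5,0],[0,0,30],[0,0,40],[0,0,40],[0,0,35],[0,0,20],[0,0,0],[0,0,0]],"roll":[0,0.076,0,0,0,0,0,0],"fingers":[1,1,0.8,0.7,0.6,0.6,0.6,0.6]}' 30
python3 - <<'E'
from h import *
import json
c=json.load(open("wr1.json"));print("lid",ray(c,[(123,158.8)],.125))
s=manip.get_state();print(s["position"],s["ee_rot"],s["qpos"][5],s["contact_force"],s["width"])
E
```

```text
clock: 2.45
position: [0.5071, -0.0451, 0.0809]
ee_rot: [0.0, 0.993, 0.116, 0.0]
contact_force: [-0.4, -0.5, 0.5]
width: 0.0509
gripper_force: 0.0
lid [[0.49542356 0.10161355 0.125     ]]
[ 0.50705219 -0.04513763  0.08089001] [5.23280464e-05 9.93302350e-01 1.15543853e-01 2.39851436e-04] 1.113563243599717 [-0.4088338  -0.51742108  0.45497823] 0.05092361039943984
```

```bash
python3 -m crank '{"translation":[[-1,-0.5,11],[0,0,0],[0,0,0],[0,0,0],[0,0,0],[0,0,0],[0,0,0]],"roll":[0,0,0,0,0,0,0],"fingers":[0.6,0.6,0,0,0,0,0]}' 40
```

```text
clock: 3.15
position: [0.5055, -0.0444, 0.0696]
ee_rot: [0.0, 0.993, 0.116, 0.0]
contact_force: [0.2, 0.6, 0.0]
width: 0.0001
gripper_force: 0.0
```

The fingers shut fully with no grip force, which I didn't expect. I'll look.

Run:
```python
from h import *
a=get_image("wrist")[100:480,140:500];b=get_image("scene")[200:330,220:410]
b=cv2.resize(b,(555,380));cv2.imwrite("pics/l1.png",np.hstack([cv2.resize(a,(240,253)).repeat(1,0) if 0 else a,b])[:, :915][:, :])
i=cv2.imread("pics/l1.png");cv2.imwrite("pics/l1.png",cv2.resize(i,(800,332)))
print(manip.get_state())
```

```text
{'clock': 3.25, 'qpos': array([-2.24809891e-01,  2.99197065e-01,  1.85909643e+00, -1.09632449e-04,
        9.83142054e-01,  1.11319537e+00]), 'qd': array([-1.45436417e-03, -5.91241879e-05, -6.39468854e-04,  1.25865251e-04,
        5.90674368e-04,  1.90382674e-04]), 'effort': array([ 2.63834154e-03, -3.80284309e+01, -1.95545000e+01, -1.66763366e-04,
       -8.63606256e-04,  4.77931405e-05]), 'position': array([ 0.50549607, -0.04443911,  0.06954472]), 'ee_rot': array([6.92789095e-05, 9.93230151e-01, 1.16163073e-01, 5.87594710e-05]), 'contact_force': array([-0.49407799, -0.62494901,  0.00967855]), 'moment': array([0.01495175, 0.00953223, 0.04301683]), 'gripper_force': 0.0, 'width': 1.675978744720796e-05}
```

View pics/l1.png

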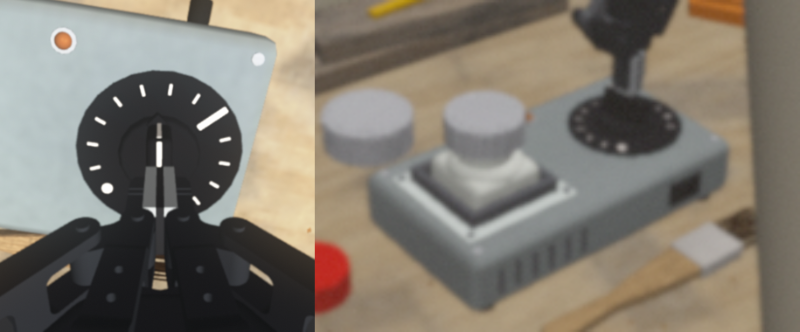

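Run:
```python
from h import *
c=camera_info("wrist");a=get_image("wrist");s=manip.get_state()
C=np.array([.5061,-.0443]);d=np.array([np.cos(.234),np.sin(.234)]);n=np.array([-d[1],d[0]])
P=lambda r,t,z:[*(C+r*d+t*n),z]
pts=proj(c,[P(.021,0,.088),P(0,0,.088),P(.011,.0065,.07),P(.011,-.0065,.07),P(.021,.0065,.088),P(.021,-.0065,.088),P(.011,0,.07)])
print(pts.round(1))
a=cv2.resize(a[180:420,220:420],(600,720)[:2] if 0 else (500,600),interpolation=cv2.INTER_CUBIC)
for p in pts: cv2.circle(a,tuple(int(v) for v in (p-[220,180])*2.5),3,(0,0,255),1)
cv2.imwrite("pics/l2.png",a);print(s["width"])
```

```text
[[321.6 259.2]
 [321.7 303.8]
 [308.  264.3]
 [335.5 264.3]
 [306.  259.2]
 [337.2 259.1]
 [321.7 264.3]]
9.069472748003537e-05
```

View pics/l2.png

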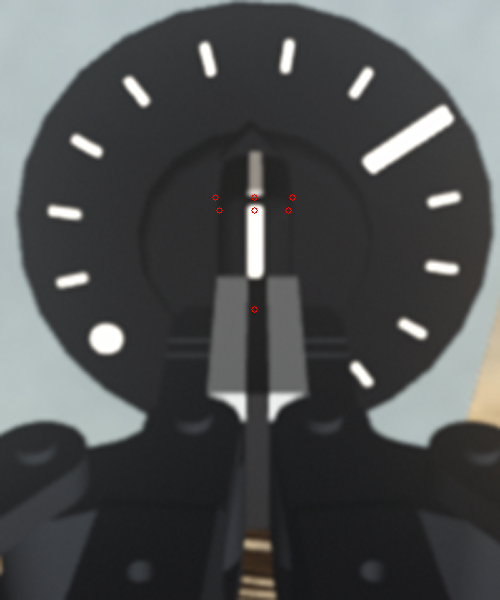

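The picture shows the bar top with its line at (255,205–278), and the pads shut with their ends at y=278, above the bar rather than around it. So the tips stand higher than the reported TCP. I'll work out the actual tip height from the open-finger picture.

Run:
```python
from h import *
import json
from scipy.spatial.transform import Rotation as Ro
c=json.load(open("wr1.json"));R=cv2.Rodrigues(np.array(c["rvec"]))[0];t=np.array(c["tvec"]).ravel()
T=np.array([.49726,-.05622,.24494]);q=[1.19e-4,.98798,.15456,-8.7e-4];Rt=Ro.from_quat(q[1:]+q[:1]).as_matrix()
print("f",c["mtx"][0][0],"TCP in cam",R@T+t,"tool z in cam",R@Rt[:,2],"tool x in cam",R@Rt[:,0])
# open fingers: where would pad tips project for several z offsets behind TCP
for dz in(0,.013,.02,.03,.04):
    P=[T+Rt@np.array([x,y,-dz]) for x in(.011,-.011) for y in(-.0427,.0427)]
    print("wr1 open",dz,proj(c,P).round(0).tolist())
c=camera_info("wrist");s=manip.get_state();T=s["position"];q=s["ee_rot"];Rt=Ro.from_quat([*q[1:],q[0]]).as_matrix()
for dz in(0,.01,.02,.03):
    P=[T+Rt@np.array([x,y,-dz]) for x in(.011,) for y in(-.008,0,.008)]
    print("now",dz,((proj(c,P)-[220,180])*2.5).round(0).tolist())
```

```text
f 375.1255913403325 TCP in cam [-0.00030246  0.02497284  0.18095289] tool z in cam [-5.71120332e-05 -3.17733813e-01  9.48179952e-01] tool x in cam [-6.39897435e-04 -9.48179748e-01 -3.17733783e-01]
wr1 open 0 [[232.0, 265.0], [412.0, 265.0], [235.0, 306.0], [408.0, 306.0]]
wr1 open 0.013 [[225.0, 277.0], [418.0, 277.0], [229.0, 320.0], [414.0, 320.0]]
wr1 open 0.02 [[221.0, 284.0], [422.0, 284.0], [226.0, 328.0], [418.0, 328.0]]
wr1 open 0.03 [[215.0, 295.0], [429.0, 295.0], [220.0, 342.0], [424.0, 342.0]]
wr1 open 0.04 [[208.0, 307.0], [436.0, 307.0], [213.0, 356.0], [430.0, 356.0]]
now 0 [[212.0, 213.0], [254.0, 213.0], [297.0, 213.0]]
now 0.01 [[210.0, 235.0], [254.0, 235.0], [299.0, 235.0]]
now 0.02 [[207.0, 260.0], [254.0, 260.0], [302.0, 260.0]]
now 0.03 [[204.0, 287.0], [254.0, 287.0], [304.0, 287.0]]
```

The pad ends really stand about 25 mm behind the reported TCP (visible tips at z≈0.094). I'll go lower in small steps, watching the force.

```bash
python3 -m crank '{"translation":[[0.5,0,0],[0,0,0],[0,0,6],[0,0,6],[0,0,6],[0,0,0]],"roll":[0,0,0,0,0,0],"fingers":[0.5,0.5,0.5,0.5,0.5,0.5]}' 40
python3 -m crank '{"translation":[[0,0,0],[0,0,0],[0,0,0],[0,0,0]],"roll":[0,0,0,0],"fingers":[0,0,0,0]}' 40
```

```text
clock: 3.9
position: [0.5049, -0.0441, 0.0503]
ee_rot: [-0.0, 0.993, 0.116, -0.001]
contact_force: [0.2, -0.4, -0.2]
width: 0.0427
gripper_force: 0.0
clock: 4.3
position: [0.506, -0.044, 0.0517]
ee_rot: [-0.0, 0.993, 0.116, 0.0]
contact_force: [-0.2, 1.8, 1.5]
width: 0.0118
gripper_force: 40.6
```

Gripped (11.8 mm, 40 N). Now I turn it 0.95 rad clockwise.

```bash
python3 -m crank '{"translation":[[0,0,0],[0,0,0],[0,0,0],[0,0,0],[0,0,0],[0,0,0],[0,0,0],[0,0,0]],"roll":[0.14,0.14,0.14,0.14,0.14,0.14,0.11,0],"fingers":[0,0,0,0,0,0,0,0]}' 40
python3 - <<'E'
from h import *
for _ in range(3): get_image("wrist")
s=manip.get_state();w,x,y,z=s["ee_rot"];print(np.degrees(2*np.arctan2(y,x)),s["moment"],s["contact_force"],s["qpos"])
E
```

```text
clock: 5.1
position: [0.506, -0.0436, 0.0517]
ee_rot: [-0.001, 0.936, -0.351, -0.0]
contact_force: [-1.2, 3.1, 2.7]
width: 0.012
gripper_force: 40.7
-41.01009340459154 [ 0.81890945  0.02473483 -0.01570069] [-0.25449493  4.60648727  2.76881556] [-2.24049235e-01  3.21137240e-01  1.88099047e+00  1.42649907e-03
  9.39389952e-01  2.06166626e+00]
```

```bash
python3 -m crank '{"translation":[[0,0,0],[0,0,0],[0,0,0],[0,0,-40],[0,0,-50],[0,0,-50],[0,0,-40],[0,0,0]],"roll":[0,0,0,0,0,0,0,0],"fingers":[0.5,0.5,0.5,0.6,1,1,1,1]}' 40
python3 -m crank '{"translation":[[0,0,0],[0,0,0]],"roll":[0,0],"fingers":[1,1]}' 40
cat > look.py <<'E'
from h import *
import sys
s=manip.get_state();c=camera_info("wrist");im=get_image("wrist");cv2.imwrite(sys.argv[1],im)
w,x,y,z=s["ee_rot"];print(s["position"],"yaw",2*np.arctan2(y,x),s["qpos"][5])
C=np.array([.5061,-.0443]);g=cv2.cvtColor(im,cv2.COLOR_BGR2GRAY)
a=np.linspace(0,6.28,60);h=proj(c,np.c_[C[0]+.045*np.cos(a),C[1]+.045*np.sin(a),0*a+.058]).astype(np.int32)
m=np.zeros_like(g);cv2.fillPoly(m,[h],255)
n,l,st,ce=cv2.connectedComponentsWithStats(((g>130)&(m>0)).astype(np.uint8))
for i in range(1,n):
    if st[i,4]<28: continue
    ys,xs=np.where(l==i)
    for z in(.088,.058):
        q=ray(c,np.c_[xs,ys],z)[:,:2];mu=q.mean(0);v=np.linalg.svd(q-mu,full_matrices=False)[2][0];v*=np.sign(v@(mu-C))
        print(ce[i].round(0),st[i,4],z,"r",np.linalg.norm(mu-C).round(4),"ang",np.degrees(np.arctan2(*(mu-C)[::-1])).round(1),"dir",np.degrees(np.arctan2(v[1],v[0])).round(1))
E
python3 look.py pics/wr2.png
```

```text
clock: 6.05
position: [0.5097, -0.0457, 0.2378]
ee_rot: [-0.0, 0.936, -0.351, 0.007]
contact_force: [1.0, 0.1, -0.2]
width: 0.0858
gripper_force: 0.0
clock: 6.25
position: [0.5048, -0.0443, 0.2299]
ee_rot: [0.0, 0.936, -0.351, -0.001]
contact_force: [0.3, 0.4, -1.4]
width: 0.0856
gripper_force: 0.0
[ 0.50480401 -0.04431836  0.22994297] yaw -0.7172087826934346 2.06346264474835
[320. 161.] 126 0.088 r 0.0404 ang -41.2 dir -41.7
[320. 161.] 126 0.058 r 0.0364 ang -41.1 dir -41.7
[320. 198.] 92 0.088 r 0.0104 ang -41.6 dir -41.2
[320. 198.] 92 0.058 r 0.0034 ang -40.7 dir -41.2
[321. 242.] 49 0.088 r 0.0286 ang 139.5 dir 153.3
[321. 242.] 49 0.058 r 0.0394 ang 139.2 dir 153.3
```

The pointer is at −41.2° to −41.6° and the long mark at −41.1° to −41.7°, so the thermostat is set. Next I move above the lid.

```bash
python3 -m crank '{"translation":[[-26,-26,0],[-26,-26,0],[-26,-26,0],[-25.5,-26.5,0],[0,0,0],[0,0,0],[0,0,0]],"roll":[0,0,0,0,0,0,0],"fingers":[1,1,1,1,1,1,1]}' 40
python3 - <<'E'
from h import *
s=manip.get_state();c=camera_info("wrist");im=get_image("wrist");cv2.imwrite("pics/wr3.png",im)
w,x,y,z=s["ee_rot"];print(s["position"],"yaw",2*np.arctan2(y,x),s["qpos"])
g=cv2.cvtColor(im,cv2.COLOR_BGR2GRAY);sat=cv2.cvtColor(im,cv2.COLOR_BGR2HSV)[...,1]
p0=proj(c,[[.4954,.1025,.125]])[0];print("pred",p0)
m=((g>195)&(g<232)&(sat<25)).astype(np.uint8)*255
yy,xx=np.mgrid[:480,:640];m[(xx-p0[0])**2+(yy-p0[1])**2>110**2]=0
m=cv2.morphologyEx(cv2.morphologyEx(m,cv2.MORPH_OPEN,np.ones((7,7))),cv2.MORPH_CLOSE,np.ones((9,9)))
k=max(cv2.findContours(m,0,1)[0],key=cv2.contourArea);w=ray(c,cv2.convexHull(k).reshape(-1,2),.125)[:,:2]
print(cv2.contourArea(k),cv2.minEnclosingCircle(w.astype(np.float32)),cv2.fitEllipse((w*1e4).astype(np.float32)))
E
```

```text
clock: 7.0
position: [0.4963, 0.1016, 0.2305]
ee_rot: [0.001, 0.936, -0.351, -0.001]
contact_force: [-0.1, -0.2, -0.7]
width: 0.0855
gripper_force: 0.0
[0.49626779 0.1015729  0.23045864] yaw -0.7176609130420729 [ 6.51768856e-02  1.62330882e-01  1.60748772e+00 -9.66151179e-04
  1.37381852e+00  2.35382418e+00]
pred [321.25064036 225.17167589]
4722.0 ((0.4935874938964844, 0.10240010917186737), 0.03148927539587021) ((4940.6484375, 1024.0289306640625), (604.6315307617188, 616.1676635742188), 179.3397674560547)
```

```bash
python3 -m crank '{"translation":[[-2,0.5,40],[0,0,40],[0,0,35],[0,0,20],[0,0,10],[0,0,7],[0,0,0],[0,0,0]],"roll":[0,0,0,0,0,0,0,0],"fingers":[1,1,1,1,1,1,1,1]}' 40
python3 -m crank '{"translation":[[0,0,5],[0,0,5],[0,0,0]],"roll":[0,0,0],"fingers":[1,1,1]}'
python3 - <<'E'
from h import *
a=get_image("wrist")[80:440,100:540];b=cv2.resize(get_image("scene")[190:310,235:355],(360,360));cv2.imwrite("pics/l3.png",np.hstack([a,b]))
E
```

```text
clock: 7.85
position: [0.4958, 0.1032, 0.0804]
ee_rot: [-0.0, 0.936, -0.351, 0.001]
contact_force: [-0.3, -0.3, -0.8]
width: 0.0854
gripper_force: 0.0
clock: 8.15
position: [0.4943, 0.1034, 0.0691]
ee_rot: [0.0, 0.936, -0.351, -0.0]
contact_force: [0.0, 0.6, -0.8]
width: 0.0854
gripper_force: 0.0
```

View pics/l3.png

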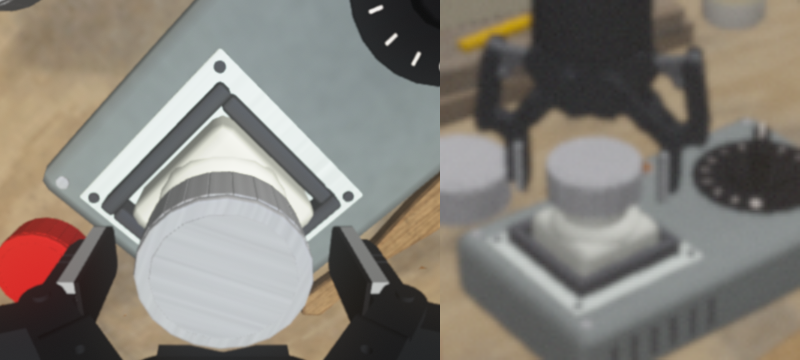

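Fingers straddle the small grey lid: it is centred at (224,260), with the pads at (118) and (330). Now I grip it.

```bash
python3 -m crank '{"translation":[[0,0,1],[0,0,0],[0,0,0],[0,0,0],[0,0,0]],"roll":[0,0,0,0,0],"fingers":[0,0,0,0,0]}' 75
```

```text
clock: 8.75
position: [0.4946, 0.1031, 0.0689]
ee_rot: [0.0, 0.936, -0.351, 0.0]
contact_force: [-2.5, -1.7, 4.8]
width: 0.0609
gripper_force: 80.3
```

```bash
python3 -m crank '{"translation":[[0,0,-0.3],[0,0,-0.4],[0,0,-0.4],[0,0,-0.4],[0,0,-0.4],[0,0,0]],"roll":[-0.14,-0.14,-0.14,-0.14,-0.14,0],"fingers":[0,0,0,0,0,0]}' 75
python3 -c "
from h import *
s=manip.get_state();w,x,y,z=s['ee_rot'];print(2*np.arctan2(y,x),s['moment'],s['contact_force'])"
```

```text
clock: 9.35
position: [0.4958, 0.1037, 0.0708]
ee_rot: [-0.0, 1.0, -0.009, 0.001]
contact_force: [0.2, -0.5, 4.1]
width: 0.0606
gripper_force: 80.5
-0.01752466847193197 [ 0.04601743 -0.00493019  0.00766905] [ 0.17305753 -0.45139054  4.07689304]
```

```bash
python3 -m crank '{"translation":[[0,0,-0.4],[0,0,-0.4],[0,0,-0.4],[0,0,-0.4],[0,0,-0.4],[0,0,0],[0,0,0]],"roll":[-0.145,-0.145,-0.145,-0.145,-0.145,0,0],"fingers":[0,0,0,0,0,0,0]}' 75
python3 -c "
from h import *
s=manip.get_state();w,x,y,z=s['ee_rot'];print(2*np.arctan2(y,x),s['moment'],s['contact_force'])"
```

```text
clock: 10.05
position: [0.4948, 0.1035, 0.0722]
ee_rot: [-0.0, 0.939, 0.344, 0.0]
contact_force: [0.8, -0.1, 0.4]
width: 0.0605
gripper_force: 80.6
0.7031471703012351 [ 0.06813119 -0.0539317  -0.01041426] [ 0.75888663 -0.08181755  0.43829923]
```

```bash
python3 -m crank '{"translation":[[0,0,-1.5],[0,0,-1.5],[0,0,-1.5],[0,0,0],[0,0,0]],"roll":[0,0,0,0,0],"fingers":[0,0,0,0,0]}' 75
python3 - <<'E'
from h import *
for _ in range(3):
  s=manip.get_state();print(s["position"][2],s["contact_force"])
  b=get_image("scene");a=get_image("wrist")
cv2.imwrite("pics/l4.png",np.hstack([a[80:440,100:540],cv2.resize(b[190:310,235:355],(360,360),interpolation=cv2.INTER_CUBIC)]))
E
```

```text
clock: 10.55
position: [0.4948, 0.1034, 0.0769]
ee_rot: [0.0, 0.938, 0.346, 0.0]
contact_force: [-0.6, 0.6, -1.6]
width: 0.0605
gripper_force: 80.9
0.07689519170497336 [-0.61094939  0.55097854 -1.57089447]
0.07684049816859138 [ 1.05353843  0.45266004 -0.22492735]
0.07681343854949527 [ 0.31789748  1.07973452 -0.65040232]
```

View pics/l4.png

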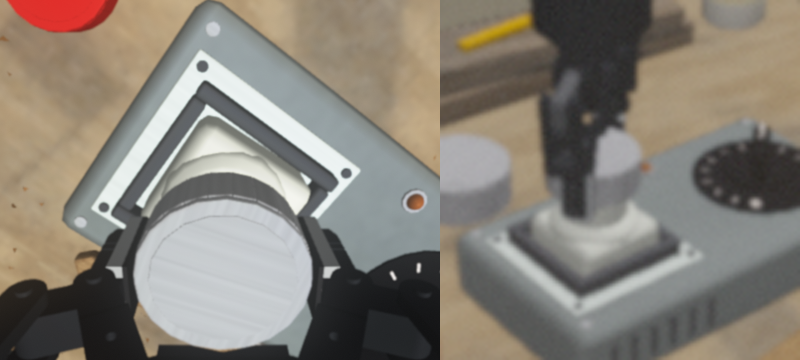

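The force is only the lid's weight, so it is free and the jar stays seated. I'll lift slowly until the lid's underside is about 33 mm above the rim.

```bash
python3 -m crank '{"translation":[[0,0,-4],[0,0,-6],[0,0,-7],[0,0,-8],[0,0,-7],[0,0,-6],[0,0,-2],[0,0,0]],"roll":[0,0,0,0,0,0,0,0],"fingers":[0,0,0,0,0,0,0,0]}' 75
python3 -m crank '{"translation":[[0,0,0],[0,0,0],[0,0,0]],"roll":[0,0,0],"fingers":[0,0,0]}' 75
python3 - <<'E'
from h import *
b=get_image("scene");a=get_image("wrist");s=manip.get_state();print(s["position"],s["contact_force"],s["ee_rot"],s["width"])
cv2.imwrite("pics/l5.png",np.hstack([a[40:440,100:540],cv2.resize(b[180:300,235:343],(360,400),interpolation=cv2.INTER_CUBIC)]))
E
```

```text
clock: 11.65
position: [0.495, 0.1034, 0.1173]
ee_rot: [0.0, 0.938, 0.347, 0.0]
contact_force: [0.0, -0.5, -0.9]
width: 0.0609
gripper_force: 81.0
clock: 11.95
position: [0.4946, 0.1034, 0.1166]
ee_rot: [-0.0, 0.938, 0.347, -0.0]
contact_force: [1.0, -0.7, -1.0]
width: 0.0609
gripper_force: 81.0
[0.49464664 0.10338404 0.11664059] [-0.41141822 -0.44848182 -0.6577831 ] [-3.22800180e-05  9.38030165e-01  3.46553525e-01 -2.51200812e-04] 0.06058622192993041
```

View pics/l5.png

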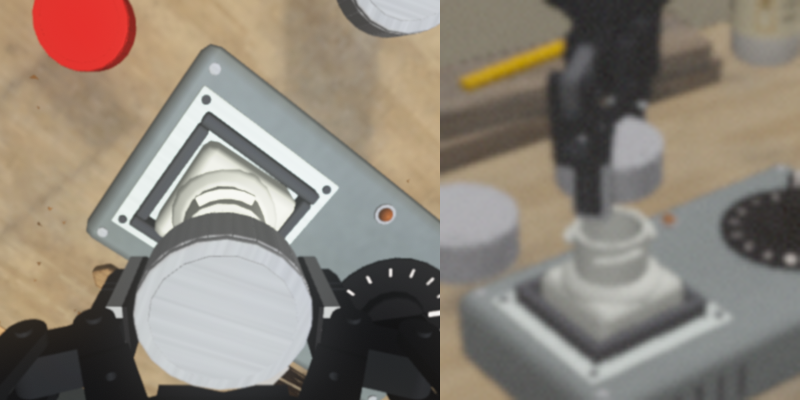

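The lid is held level over the open jar, which is still seated in its well. The lid is about 33 mm above the rim and centred.

```bash
python3 -c "
from rig import manip
print(manip.sign_off())"
```

```text
the job is handed in; nothing more can be done
None
```

I set the thermostat pointer to the long mark (within about 0.5°), then unscrewed the lid with the jar still seated in its well; the gripper holds the lid level about 33 mm above the jar's mouth, and the job was handed in at about 12 s.

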